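# Clamp a glued picture panel in the mounting jig

## Robot

A 6-joint arm with a two-finger parallel gripper is mounted at the origin on the work surface. World frame = base frame: x ahead of the robot, y to its left, z up, the work surface at z = 0. Lengths are in m, angles in rad, forces in N, time in s.
With the tool pointing down it reaches from about 0.35 to 0.975 m from the base axis. Payload 4.9 kg.
Tool frame: the origin (TCP) lies at the very end of the fingers, on their centre line; the grasp point (between the pads) lies 19 mm behind it; z points along the fingers, y is the direction in which the jaws open and shut (so a half turn about z gives the same grasp; the last joint's range is limited). The gripper opens to 85 mm and grips with 20 to 120 N. Pads are 22 mm wide; open, the fingers measure 114 mm over their backs; the gripper's body (76 mm by 85 mm) begins 54 mm behind the grasp point. The pads swing forward as they close: fully open they stand 13 mm farther back than shut.
Start: joints at [-1.264, 0.053, 1.613, -0, 1.476, -0.119], TCP at [0.258, -0.569, 0.231] pointing down, gripper open.
Joint ranges: [-3.01, 3.01], [-1.01, 2.22], [0.06, 2.58], [-1.02, 4.17], [0.09, 2.62], [-3.14, 3.14]. Speed limits (rad/s): [2.57, 2.57, 3.14, 3.14, 3.14, 3.14].

## Interface

Orientations are given as a rotation vector (axis times angle).
In Python, from station import monitor, get_image, get_calibration, workorder, finder gives the robot as it stands.
- The arm moves only by the shell command python3 -m handwheel 'ROWS' [OPENING]. ROWS is a JSON object of lists of equal length, an entry for each row: "translation": the shift along the tool's x, y, z in mm, a list of three; "turn": the turn about the tool's z in rad. A call has 1 to 20 rows; each row is the pose to reach, as a shift and turn from the pose commanded when the call began, along the tool's axes at that moment; what a row does not reach only later rows make up. A row lasts 1/10 s, in which the tool goes at most 50 mm and 8.59 degrees, less where a joint would pass 70% of its speed; a pose out of reach is approached as far as the arm can. A call with a gripper value outside its range is refused whole. OPENING is the opening, from 0 (shut) to 1 (fully open), set as the call begins (- or left out, the last holds). The fingers move at their own pace and stop on an object; the grip force is fixed at half the most. Time passes only in rows, so rows that repeat a pose let the fingers close. It gives the time, the measured TCP pose, the force and the opening at its end, in the units of the state.
- monitor.get_obs(): the state, without advancing time (a new reading comes with each control period).
- get_image(name): name is "scene" or "top"; returns the picture (384x512x3 uint8, blue, green, red); there is no depth.
- get_calibration(name): a dict with "intrinsics" (3x3 intrinsics, pixels), "k1" (the pictures are not rectified: a ray, as slopes to the right and down, at radius r is drawn at 1 + k1 r^2 times it, then the intrinsics apply), "rvec" (rotation vector, rad) and "tvec" (3), from world to camera coordinates, as OpenCV has them. Camera axes: x right, y down, z forward; pixel columns grow to the right and rows downward; lengths in m; the calibration is good to about 2 mm. A picture is of the moment at which its call begins. get_calibration takes no time and is no camera call.
- workorder.sign_off(): hands the job in, once; it reports no verdict.
Trained networks look in the newest picture that a camera, given by its name, has taken for a name from the list of things; names that differ only in an ending like _2 or _b are one class to them, and where a whole thing is asked for, a point or a joint stands for the part that bears it (a point fixed in the world has none). Each returns a list of dicts, best first, with "conf" (0 to 1); they miss things now and then, are a little off and sometimes report something else, mostly with a low value. They report only what shows in the picture. A call takes as long as a camera call. They do not tell look-alikes from the thing itself.
- finder.recognise(camera, query): "point" ([column, row] in pixels, amid what is visible of it).
- finder.tip_of(camera, query): "point" ([column, row] in pixels: a listed point, or the origin of a listed thing).
The state is a dict: "clock": time; "joints": joint angles; "dq": joint speeds; "joint_torque": joint torques, N m; "ee_pos": TCP position; "orientation": TCP orientation; "ft_force": force on the tool from outside, world axes, zero at the start; "ft_torque": the same for the moment, N m; "width": finger opening in m.
Only numpy, scipy, OpenCV 4.12 (cv2) and the standard library are available. Lean on these libraries where they do the work, as an engineer would, in place of code of your own. Each camera call takes 0.05 s, during which the arm holds its last target.

## Task

The freshly glued picture panel lies in its nest on the mounting jig. Push the swung-out metal clamp strap round over the panel until it is fully home in the catch, and only then push the cam lever all the way down so that the pad under the strap clamps the panel. Leave the panel lying in its nest and the things standing round the jig where they are, and finish clear of everything.

Things in the scene. Friction and masses are not known exactly. Their poses are not given: they have to be found in the camera images.
- strap (a joint): Angle of the clamp strap about its upright pivot, rad. 0 = fully home in the catch (hard stop); seen from above it grows counter-clockwise as the strap swings out (2.0 at most); starts at 1.1 to 1.75, sticking out over the jig's side nearer the robot. It swings level, with light friction (about 0.08 N m), and stays where it is left.
- strap_pivot (a point): Point on the strap's upright pivot axis, 66 mm above the table (lever up). The level line from here to lever_pivot, 165 mm, is the strap's direction when home. The jig is a fixed plywood board, 240 x 270 mm, 18 mm thick, its middle 80 mm from this axis towards lever_pivot.
- strap_end (a point): Free end of the strap, middle of its top face, 182 mm from the pivot axis. The strap is an aluminium bar 22 mm wide and 18 mm tall; with the lever up its underside is 48 mm and its top 66 mm above the table.
- lever (a joint): Angle of the cam lever, rad. 0 = raised, leaning 0.6 rad from vertical, away from strap_pivot; grows as it is pushed outwards and down to 0.95 (level, hard stop); starts at 0 to 0.15. Stiff: about 0.3 N m (4 N at the paddle), a little more at the end as the pad clamps; stays where it is left. Its cam also draws the whole strap, with its pad, down by 5.8 mm per rad.
- lever_pivot (a point): Axle of the cam lever, level and square to the strap's home direction, 82 mm above the table. The lever turns in the upright plane through strap_pivot and lever_pivot. Under the axle is the catch, a dark steel block open on the robot's side; its back wall (top 98 mm above the table) starts 15 mm beyond the axle, away from the robot.
- lever_tip (a point): Outer end of the cam lever, 90 mm from the axle, on its centre line. The last 36 mm are a black paddle 32 mm wide and 12 mm thick (6 mm to each side of the centre line); nearer the axle there is a steel arm 16 mm wide, 10 mm thick.
- clamp_pad: Round rubber-faced pad, 32 mm across, 4 mm thick, under the strap 80 mm from its pivot; the origin is the centre of its underside, 44 mm above the table while the lever is up. With the strap home and the lever down it presses on the panel's middle.
- panel_top (a point): Middle of the top face of the picture panel, a loose wooden slab faced with paper, 130 x 90 x 22 mm, lying in a shallow nest of 8 mm strips in the middle of the jig; top face 40 mm above the table. Long side square to the strap's home direction. Not to be moved.
- glue_mid (a point): Bystander: white glue bottle, 52 mm across, 120 mm tall; point on its axis half-way up.
- mug_mid (a point): Bystander: white ceramic mug with handle, 80 mm across, 88 mm tall; point on its axis half-way up.
- jar_mid (a point): Bystander: open glass jar, 72 mm across, 85 mm tall; point on its axis half-way up.
- tape_mid (a point): Bystander: roll of tape lying flat, 90 mm across, 22 mm tall; point on its axis half-way up.
Mind the look-alikes: they are no part of the job. What is shaped like the part that bears panel_top but orange is not meant.

How it is judged:
By the outcome, as a careful person would: the job done as asked, in the order asked, and still so for the second after the job is handed in, with the robot touching nothing.
It also fails if it takes over 51 s, if anything falls off the work surface, if the arm or the gripper's body presses on something with over 40 N, if the wrist force passes 120 N, or if a joint passes its speed limit or range.

## Working session

There is one attempt and no reset: what is moved stays moved. The work goes in short steps, Python scripts to look and compute and a shell command to move; the robot and the scene stay as the last step left them, time stands still between calls to the robot, and variables do not carry over. Pictures are saved under pics/ and viewed, and the job is handed in when it is done.

```bash
ls; mkdir -p pics; python3 - <<'E'
from station import monitor,get_image,get_calibration
import cv2
o=monitor.get_obs();print(o)
for n in("scene","top"):
    im=get_image(n);cv2.imwrite(f"pics/{n}0.png",im);print(n,get_calibration(n))
E
```

```text
pics
{'clock': 0.0, 'joints': array([-1.26399932e+00,  5.33954083e-02,  1.61428258e+00, -1.15856635e-06,
        1.47597827e+00, -1.18987033e-01]), 'dq': array([ 4.20737320e-04,  4.84734424e-04, -2.45290700e-03,  1.86578913e-03,
        3.16761202e-05, -7.63125960e-04]), 'joint_torque': array([ 7.06800220e-04, -3.93682480e+01, -3.70172954e+01, -7.93992149e-05,
        7.14976384e-03, -7.67471931e-06]), 'ee_pos': array([ 0.25796803, -0.56860559,  0.23004593]), 'orientation': array([-3.06865984e+00, -6.63345384e-01,  3.05550466e-04]), 'ft_force': array([ 0.84549893,  0.69690792, -0.17560163]), 'ft_torque': array([ 0.02874537, -0.00686859, -0.01723046]), 'width': 0.08527574209341035}
scene {'intrinsics': array([[352.9078418 ,   0.        , 249.45523701],
       [  0.        , 352.9078418 , 194.21130395],
       [  0.        ,   0.        ,   1.        ]]), 'k1': 0.013344612164661715, 'rvec': array([ 2.18984924,  1.42551496, -0.42795059]), 'tvec': array([-0.28147983, -0.36131575,  1.16457592])}
top {'intrinsics': array([[482.57766158,   0.        , 252.8794694 ],
       [  0.        , 482.57766158, 195.85919039],
       [  0.        ,   0.        ,   1.        ]]), 'k1': -0.14550746355168903, 'rvec': array([ 2.19521424, -2.15748849,  0.07727164]), 'tvec': array([0.03138213, 0.5731535 , 1.1396881 ])}
```

View pics/scene0.png

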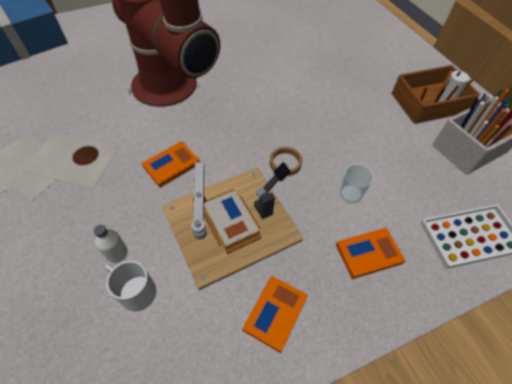

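View pics/top0.png

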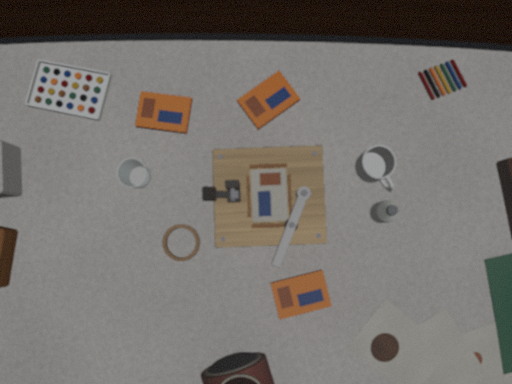

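```bash
cat > h.py <<'E'
import numpy as np,cv2
from station import monitor,get_image,get_calibration,finder
def cal(n):
    c=get_calibration(n);R=cv2.Rodrigues(np.array(c['rvec']))[0];D=np.array([c['k1'],0,0,0,0.]);return c['intrinsics'],D,R,np.array(c['tvec']),c['rvec']
def ray(n,p):
    K,D,R,t,_=cal(n);u=cv2.undistortPoints(np.array([[p]],float),K,D)[0,0]
    return -R.T@t,R.T@np.array([u[0],u[1],1])
def atz(n,p,z):
    o,d=ray(n,p);return o+d*(z-o[2])/d[2]
def tri(pa,pb):
    o1,d1=ray("scene",pa);o2,d2=ray("top",pb)
    s=np.linalg.lstsq(np.c_[d1,-d2],o2-o1,rcond=None)[0];a=o1+s[0]*d1;b=o2+s[1]*d2
    return (a+b)/2,np.linalg.norm(a-b)
def proj(n,P):
    K,D,R,t,rv=cal(n);return cv2.projectPoints(np.atleast_2d(np.array(P,float)),np.array(rv),t,K,D)[0][:,0]
E
python3 - <<'E'
from h import *
np.set_printoptions(precision=3,suppress=True)
for q in ["strap_pivot","strap_end","lever_pivot","lever_tip","panel_top","clamp_pad","glue_mid","mug_mid","jar_mid","tape_mid"]:
    for c in("scene","top"):
        print(q,c,[(np.round(r['point'],1).tolist(),round(r['conf'],2)) for r in finder.tip_of(c,q)[:4]])
E
```

```text
strap_pivot scene [([200.0, 220.9], 0.84), ([260.8, 194.2], 0.21)]
strap_pivot top [([302.8, 190.3], 0.67)]
strap_end scene [([198.9, 160.6], 0.81)]
strap_end top [([274.7, 264.1], 0.95)]
lever_pivot scene [([261.0, 192.8], 0.65)]
lever_pivot top [([229.5, 194.0], 0.77)]
lever_tip scene [([286.7, 171.5], 0.61)]
lever_tip top [([202.4, 193.3], 0.84), ([274.9, 264.9], 0.43)]
panel_top scene [([231.0, 216.1], 0.83), ([373.8, 249.6], 0.82), ([277.4, 311.8], 0.78), ([171.5, 161.7], 0.64)]
panel_top top [([270.3, 98.1], 0.92), ([164.0, 112.0], 0.87), ([272.2, 194.4], 0.72)]
clamp_pad scene [([283.4, 160.9], 0.66)]
clamp_pad top [([292.6, 223.8], 0.54)]
glue_mid scene [([108.1, 241.8], 0.9)]
glue_mid top [([387.3, 213.3], 0.6)]
mug_mid scene []
mug_mid top [([375.9, 164.5], 0.61)]
jar_mid scene [([353.5, 184.9], 0.98)]
jar_mid top [([136.6, 173.9], 0.9)]
tape_mid scene [([283.9, 160.0], 0.84)]
tape_mid top [([183.6, 243.1], 0.69)]
```

The scene picture shows the panel (white/wood) on the jig at (231,218). The strap runs from (199,225) to (199,162), the lever from (264,200) to (287,170). In the top picture the strap goes from (303,191) to (275,264), and the lever tip is at (203,193). The orange panels at (171,162), (371,250) and (276,312) in the scene picture are look-alikes. The tape roll is close to the lever, at (285,160) in the scene picture.

```bash
python3 - <<'E'
from h import *
np.set_printoptions(precision=4,suppress=True)
P=dict(strap_pivot=([200,220.9],[302.8,190.3],.066),strap_end=([198.9,160.6],[274.7,264.1],.066),lever_pivot=([261,192.8],[229.5,194],.082),lever_tip=([286.7,171.5],[202.4,193.3],.15),panel=([231,216.1],[272.2,194.4],.04),
glue=([108.1,241.8],[387.3,213.3],.06),jar=([353.5,184.9],[136.6,173.9],.0425),tape=([283.9,160],[183.6,243.1],.011),mug=([130,287],[375.9,164.5],.044))
for k,(a,b,z) in P.items(): print(k,*tri(a,b),'| scene',atz("scene",a,z)[:2],'top',atz("top",b,z)[:2])
# board corners from top at z=.018
for p in([214,151],[322,146],[327,244],[215,248]): print('corner',atz("top",p,.018))
for n in("scene","top"):
    im=get_image(n);
    a=im[130:290,150:310] if n=="scene" else im[135:285,160:340]
    cv2.imwrite(f"pics/{n}1.png",cv2.resize(a,None,fx=4 if n=="scene" else 4,fy=4,interpolation=cv2.INTER_CUBIC)[:600])
E
```

```text
strap_pivot [ 0.5826 -0.0722  0.0842] 0.002036936452143334 | scene [ 0.5723 -0.0696] top [ 0.584  -0.0749]
strap_end [ 0.4126 -0.0132  0.0754] 0.0031377412519391183 | scene [ 0.4045 -0.0132] top [ 0.4125 -0.0121]
lever_pivot [0.5694 0.0898 0.082 ] 0.009741688022459184 | scene [0.568  0.0851] top [0.5712 0.0943]
lever_tip [0.5672 0.1499 0.1291] 0.0027421643538600615 | scene [0.5803 0.1395] top [0.5661 0.1488]
panel [ 0.5763 -0.0005  0.0453] 0.00846667135156655 | scene [0.5747 0.0045] top [ 0.5754 -0.0047]
glue [ 0.5342 -0.2745  0.0564] 0.0035869286339038353 | scene [ 0.5369 -0.2719] top [ 0.5339 -0.2754]
jar [0.6183 0.32   0.0453] 0.0018297390429020193 | scene [0.6166 0.3208] top [0.6192 0.3215]
tape [0.456  0.2076 0.0172] 0.0019018618027675455 | scene [0.452  0.2113] top [0.4555 0.2077]
mug [ 0.651  -0.2532  0.0453] 0.0020206886848603716 | scene [ 0.6502 -0.2545] top [ 0.6513 -0.2525]
corner [0.6813 0.1384 0.018 ]
corner [ 0.6983 -0.1257  0.018 ]
corner [ 0.4596 -0.1393  0.018 ]
corner [0.4455 0.1303 0.018 ]
```

View pics/scene1.png

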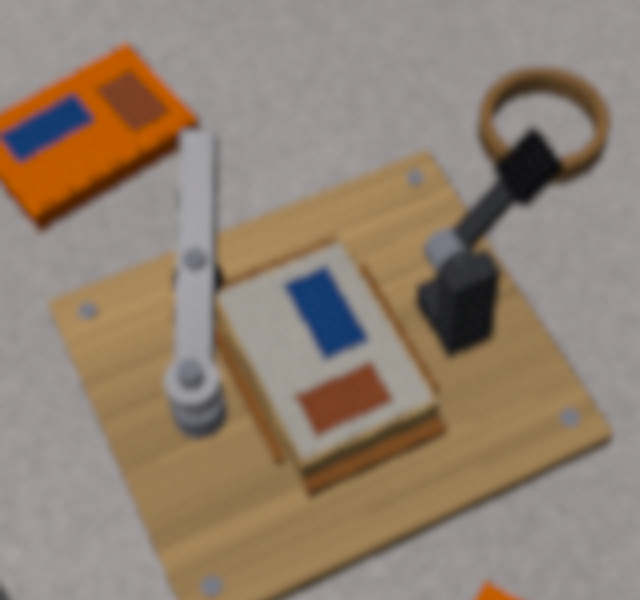

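View pics/top1.png

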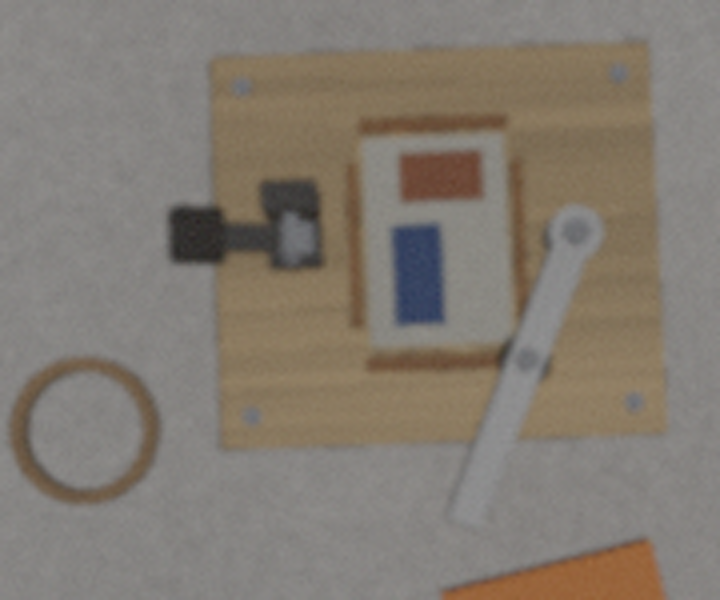

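```bash
cat >> h.py <<'E'
def model(x,y,yaw,s,l):
    u=np.array([-np.sin(yaw),np.cos(yaw),0]);v=np.array([np.cos(yaw),np.sin(yaw),0]);Z=np.array([0,0,1.])
    p=np.array([x,y,0]);d=np.cos(s)*u-np.sin(s)*v  # placeholder sign: swings toward robot(-x)
    # CCW from u(+y) by s -> toward -x : ok
    dz=-.0058*l; n=np.cross(Z,d)
    S=[p+a*d+b*n+(.066+dz)*Z for a,b in((0,.011),(.182,.011),(.182,-.011),(0,-.011))]
    m=p+.08*u; B=[m+a*u+b*v+.018*Z for a,b in((-.12,-.135),(.12,-.135),(.12,.135),(-.12,.135))]
    Q=[m+a*u+b*v+.04*Z for a,b in((-.045,-.065),(.045,-.065),(.045,.065),(-.045,.065))]
    L=p+.165*u+.082*Z; th=.6+l; e=np.sin(th)*u+np.cos(th)*Z
    T=[L+.054*e+.016*v,L+.09*e+.016*v,L+.09*e-.016*v,L+.054*e-.016*v]
    A=[L-.01*v,L+.01*v,L,L+.09*e]
    return dict(S=S,B=B,Q=Q,T=T,A=A,u=u,v=v,p=p,L=L,e=e,d=d)
E
python3 - <<'E'
from h import *
np.set_printoptions(precision=4,suppress=True)
from scipy.optimize import least_squares
top=lambda x,y:(160+(x-1.5)/4,135+(y-1.5)/4); sc=lambda x,y:(150+(x-1.5)/4,130+(y-1.5)/4)
obs=[("top","B",0,top(665,433)),("top","B",1,top(222,449)),("top","B",2,top(210,58)),("top","B",3,top(648,42)),
("top","Q",0,top(517,345)),("top","Q",1,top(370,349)),("top","Q",2,top(361,135)),("top","Q",3,top(507,130)),
("scene","B",0,sc(50,303)),("scene","B",1,sc(430,151)),("scene","B",2,sc(611,436)),
("scene","Q",0,sc(218,296)),("scene","Q",1,sc(338,247)),("scene","Q",2,sc(437,404)),("scene","Q",3,sc(304,466)),
("top","S",1,top(445,517)),("top","S",2,top(487,527)),("scene","S",1,sc(180,132)),("scene","S",2,sc(215,130)),
("scene","T",0,sc(497,165)),("top","A",3,top(170,235))]
obs=[o for o in obs if o[:3]!=("scene","T",0)]
def res(q):
    m=model(*q);return np.concatenate([(proj(c,m[k][i])[0]-np.array(t)) for c,k,i,t in obs])
r=least_squares(res,[.576,-.079,.057,1.2,.1],loss="soft_l1");print(r.x);R=r.fun.reshape(-1,2)
for o,e in zip(obs,R):print(o[:3],e.round(1))
m=model(*r.x)
for k in"pLud":print(k,m[k])
for n,(x0,y0) in dict(scene=(150,130),top=(160,135)).items():
    im=get_image(n)[y0:y0+150,x0:x0+180];im=cv2.resize(im,None,fx=4,fy=4)
    for k in"SBQTA":
        pp=((proj(n,m[k])-[x0,y0])*4+1.5).astype(np.int32);cv2.polylines(im,[pp],True,(0,255,0),1)
    cv2.imwrite(f"pics/{n}2.png",im)
E
```

```text
[ 0.5812 -0.0776  0.0687  1.1517  0.1713]
('top', 'B', 0) [-4.1  5.4]
('top', 'B', 1) [7.1 6.6]
('top', 'B', 2) [ 5.  -6.5]
('top', 'B', 3) [-6.7 -7.4]
('top', 'Q', 0) [ 0.9 -0.3]
('top', 'Q', 1) [-0.4  0.7]
('top', 'Q', 2) [-0.9 -0.3]
('top', 'Q', 3) [ 0.3 -1. ]
('scene', 'B', 0) [ 2.3 -6. ]
('scene', 'B', 1) [-8.7 -2.7]
('scene', 'B', 2) [-0.   6.5]
('scene', 'Q', 0) [-2.2  0.1]
('scene', 'Q', 1) [ 0.8 -1.8]
('scene', 'Q', 2) [ 1.1 -0.2]
('scene', 'Q', 3) [-0.6  0.8]
('top', 'S', 1) [9.6 2.9]
('top', 'S', 2) [-9.8 -3. ]
('scene', 'S', 1) [0.  0.3]
('scene', 'S', 2) [-0.1  0.4]
('top', 'A', 3) [0.1 0.3]
p [ 0.5812 -0.0776  0.    ]
L [0.5699 0.087  0.082 ]
u [-0.0686  0.9976  0.    ]
d [-0.9393  0.3432  0.    ]
```

View pics/scene2.png

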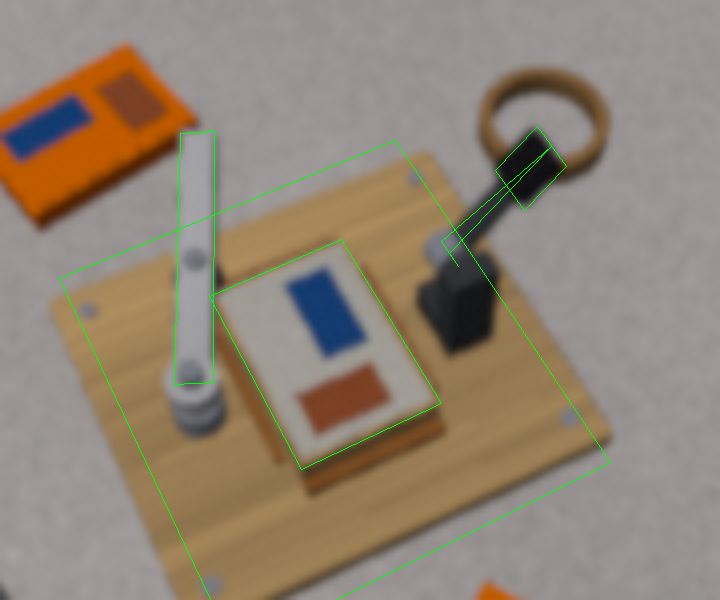

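View pics/top2.png

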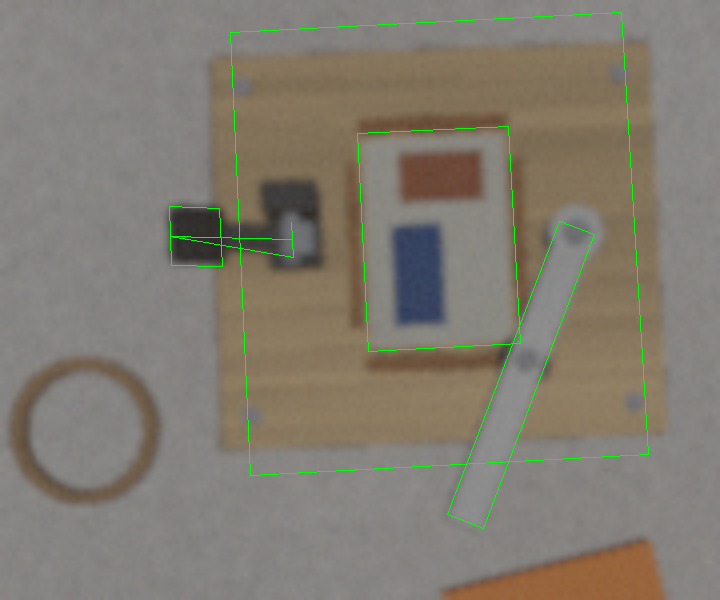

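The board's 270 mm side runs along u, so my model had its sides swapped, and the strap corners too. I'll refit with both corrected.

```bash
sed -i 's/((-.12,-.135),(.12,-.135),(.12,.135),(-.12,.135))/((-.135,-.12),(.135,-.12),(.135,.12),(-.135,.12))/' h.py
python3 - <<'E'
from h import *
np.set_printoptions(precision=4,suppress=True)
from scipy.optimize import least_squares
top=lambda x,y:(160+(x-1.5)/4,135+(y-1.5)/4); sc=lambda x,y:(150+(x-1.5)/4,130+(y-1.5)/4)
obs=[("top","B",0,top(665,433)),("top","B",1,top(222,449)),("top","B",2,top(210,58)),("top","B",3,top(648,42)),
("top","Q",0,top(517,345)),("top","Q",1,top(370,349)),("top","Q",2,top(361,135)),("top","Q",3,top(507,130)),
("scene","B",0,sc(50,303)),("scene","B",1,sc(430,151)),("scene","B",2,sc(611,436)),
("scene","Q",0,sc(218,296)),("scene","Q",1,sc(338,247)),("scene","Q",2,sc(437,404)),("scene","Q",3,sc(304,466)),
("top","S",2,top(445,517)),("top","S",1,top(487,527)),("scene","S",1,sc(180,132)),("scene","S",2,sc(215,130)),
("top","A",3,top(170,235)),("scene","A",3,sc(546,148))]
def res(q):
    m=model(*q);return np.concatenate([(proj(c,m[k][i])[0]-np.array(t)) for c,k,i,t in obs])
r=least_squares(res,[.576,-.079,.057,1.2,.1],loss="soft_l1");print(r.x);R=res(r.x).reshape(-1,2)
for o,e in zip(obs,R):print(o[:3],e.round(1))
m=model(*r.x)
for k in"pLuvdeAS":print(k,np.array(m[k]).tolist())
for n,(x0,y0) in dict(scene=(150,130),top=(160,135)).items():
    im=get_image(n)[y0:y0+150,x0:x0+180];im=cv2.resize(im,None,fx=4,fy=4)
    for k in"SBQTA":
        pp=((proj(n,m[k])-[x0,y0])*4+1.5).astype(np.int32);cv2.polylines(im,[pp],True,(0,255,0),1)
    cv2.imwrite(f"pics/{n}3.png",im)
E
```

```text
[ 0.5797 -0.0776  0.0549  1.163   0.1467]
('top', 'B', 0) [ 1.1 -0.2]
('top', 'B', 1) [-0.2  0.1]
('top', 'B', 2) [-0.2 -0.7]
('top', 'B', 3) [ 0.5 -0.8]
('top', 'Q', 0) [0.5 0.2]
('top', 'Q', 1) [-0.8  0.6]
('top', 'Q', 2) [-0.5 -0.4]
('top', 'Q', 3) [ 0.6 -0.5]
('scene', 'B', 0) [-0.9 -0.2]
('scene', 'B', 1) [-0.4 -0.7]
('scene', 'B', 2) [ 1.7 -0.5]
('scene', 'Q', 0) [-2.  -0.4]
('scene', 'Q', 1) [ 1.2 -1.9]
('scene', 'Q', 2) [ 0.8 -0. ]
('scene', 'Q', 3) [-1.1  0.6]
('top', 'S', 2) [0.5 0.1]
('top', 'S', 1) [-1.1  1. ]
('scene', 'S', 1) [-0.  -0.2]
('scene', 'S', 2) [-0.1 -0.1]
('top', 'A', 3) [ 0.7 -0.5]
('scene', 'A', 3) [ 1.3 -0.1]
p [0.5796666334892158, -0.07760734930858969, 0.0]
L [0.5706089721181865, 0.08714385332886533, 0.082]
u [-0.05489491740017732, 0.998492137196697, 0.0]
v [0.998492137196697, 0.05489491740017732, 0.0]
d [-0.9383701906661116, 0.34563186379332195, 0.0]
e [-0.03728520338767433, 0.6781863272509855, 0.7339435394757277]
A [[0.5606240507462196, 0.08659490415486355, 0.082], [0.5805938934901534, 0.08769280250286711, 0.082], [0.5706089721181865, 0.08714385332886533, 0.082], [0.5672533038132959, 0.14818062278145402, 0.1480549185528155]]
S [[0.5758646829874893, -0.08792942140591692, 0.06514921899517954], [0.40508130828625694, -0.025024422195532327, 0.06514921899517954], [0.41268520928971003, -0.004380278000877872, 0.06514921899517954], [0.5834685839909423, -0.06728527721126246, 0.06514921899517954]]
```

View pics/scene3.png

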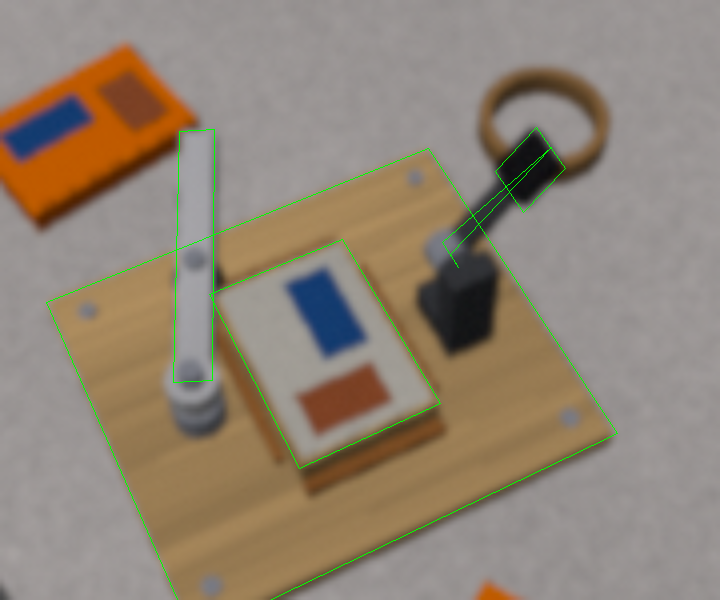

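View pics/top3.png

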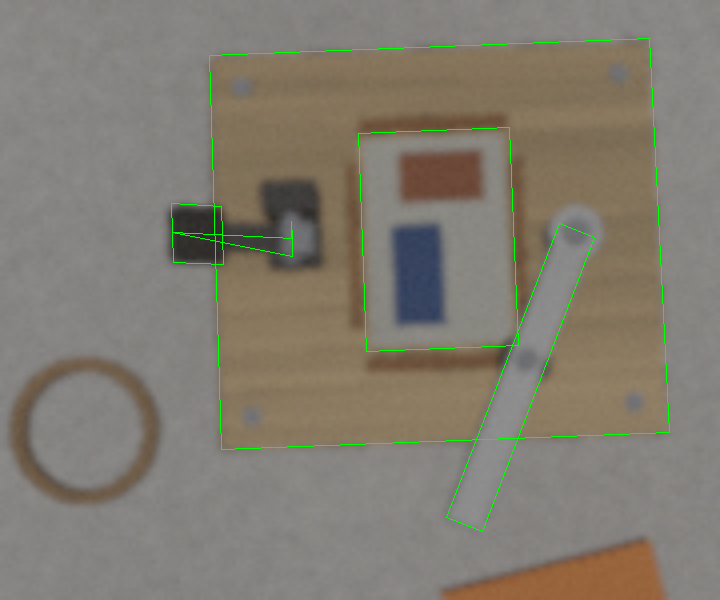

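The fit is now good, at about 1 px. The model puts the pivot at (0.580,-0.078), with home yaw 0.055, strap 1.16 and lever about 0.15.

Candidates and choice:
- **Panel:** the one in the nest is at scene (231,218) / top (269,194). The three orange panels at (171,162), (371,250) and (276,312) are not part of the job.
- **Strap:** the silver bar at scene (199,162)-(199,225) is the only one.
- **Lever:** the black paddle at scene (283,171) is the only one.

The crops above confirm this choice. Next I'll work out the moves.

```bash
cat >> h.py <<'E'
Q=(.5797,-.0776,.0549,1.163,.147)
def st():
    o=monitor.get_obs();R=cv2.Rodrigues(np.array(o['orientation']))[0];return o,np.array(o['ee_pos']),R
def rel(T): # shift in tool mm
    o,p,R=st();return (R.T@(np.array(T)-p)*1000).round(1)
E
python3 - <<'E'
from h import *
np.set_printoptions(precision=3,suppress=True)
o,p,R=st();print(o['clock'],R)
m=model(*Q);u,v=m['u'],m['v'];P=m['p']
def c(s,r=.115,hx=.011,hy=.016,gap=0):
    d=np.cos(s)*u-np.sin(s)*v;n=-np.sin(s)*u-np.cos(s)*v
    h=hx*abs(n@v)+hy*abs(n@u)
    return P+r*d+(.011+h+gap)*n
a=c(1.163,gap=.035)
print('pre',a,rel([a[0],a[1],.231]))
# shifts in (v,-u) frame from pre
for s in [1.163,1.0,.8,.6,.4,.2,.1,.05,0]:
    x=c(s)-a;print(s,(np.array([x@v,-x@u])*1000).round(1),c(s))
E
```

```text
1.4 [[ 0.911  0.413  0.   ]
 [ 0.413 -0.911 -0.   ]
 [ 0.     0.    -1.   ]]
pre [ 0.449 -0.099  0.   ] [ 368.3 -349.3    0.3]
1.163 [ 13.9 -32.1] [ 0.461 -0.066  0.   ]
1.0 [ 18.2 -50.7] [ 0.465 -0.047  0.   ]
0.8 [ 27.9 -72.6] [ 0.473 -0.025  0.   ]
0.6 [ 42.4 -92.6] [ 0.487 -0.004  0.   ]
0.4 [  61.4 -109.4] [0.505 0.014 0.   ]
0.2 [  84.1 -121.9] [0.527 0.027 0.   ]
0.1 [  96.5 -126.2] [0.539 0.032 0.   ]
0.05 [ 102.9 -127.8] [0.545 0.034 0.   ]
0 [ 109.4 -129.1] [0.551 0.036 0.   ]
```

```bash
python3 -m handwheel '{"translation":[[25,-23,0],[50,-46,0],[75,-70,0],[100,-93,0],[126,-118,0],[152,-143,0],[178,-168,0],[204,-193,0],[230,-218,0],[256,-243,0],[282,-268,0],[308,-293,0],[332,-316,0],[352,-336,0],[364,-346,0],[368,-349,0],[368,-349,0],[368,-349,0]],"turn":[0.03,0.06,0.09,0.12,0.15,0.18,0.21,0.24,0.27,0.30,0.33,0.36,0.37,0.37,0.37,0.37,0.37,0.37]}' 0
python3 - <<'E'
from h import *
o,p,R=st();print(o['clock'],p,R.round(3),o['width'],o['ft_force'],o['joints'].round(2))
for n in("scene","top"): cv2.imwrite(f"pics/{n}4.png",get_image(n))
print(rel([.449,-.099,.054]))
E
```

```text
clock: 3.2
ee_pos: [0.449, -0.0999, 0.2313]
orientation: [3.14, 0.087, -0.0]
ft_force: [0.5, 0.4, 0.2]
width: -0.0001
3.2 [ 0.44896463 -0.09989312  0.23131475] [[ 0.998  0.055 -0.   ]
 [ 0.055 -0.998 -0.   ]
 [-0.     0.    -1.   ]] -0.0001226754970185105 [0.5494551  0.3987772  0.15548758] [-0.38 -0.36  1.98 -0.    1.52  1.13]
[  0.2  -1.1 177.3]
```

View pics/scene4.png

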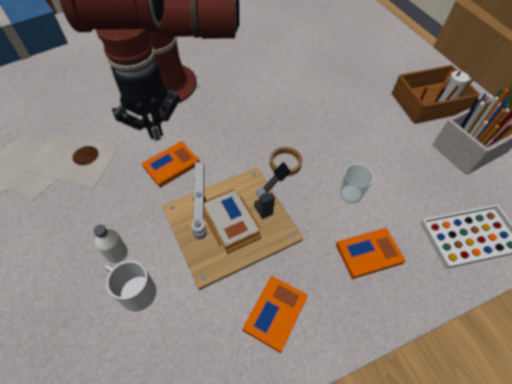

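The shut gripper is at about (150,115), on the robot's left side of the strap. It's well clear of everything, so I'll descend.

```bash
python3 -m handwheel '{"translation":[[0,0,25],[0,0,55],[0,0,85],[0,0,115],[0,0,140],[0,0,160],[0,0,172],[0,0,177],[0,0,177],[0,0,177]],"turn":[0,0,0,0,0,0,0,0,0,0]}' 0
python3 - <<'E'
from h import *
for n in("scene","top"):
    im=get_image(n);cv2.imwrite(f"pics/{n}5.png",cv2.resize(im[90:290,100:340],None,fx=3,fy=3))
E
```

```text
clock: 4.3
ee_pos: [0.4499, -0.0998, 0.0554]
orientation: [3.14, 0.087, 0.003]
ft_force: [0.2, 0.5, 0.8]
width: -0.0001
```

View pics/scene5.png

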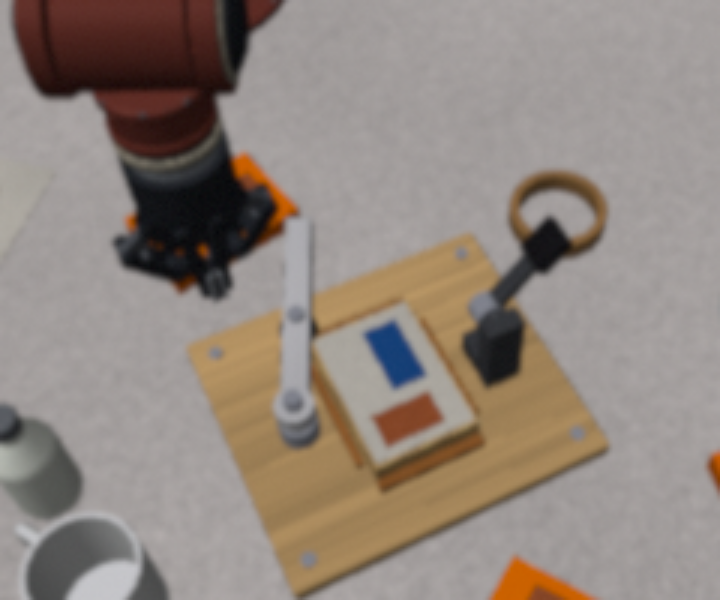

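```bash
python3 - <<'E'
from h import *
np.set_printoptions(precision=3,suppress=True)
m=model(*Q);u,v=m['u'],m['v'];P=m['p']
def c(s,r,hx=.011,hy=.014):
    d=np.cos(s)*u-np.sin(s)*v;n=-np.sin(s)*u-np.cos(s)*v
    h=hx*abs(n@v)+hy*abs(n@u)
    return P+r*d+(.011+h)*n
for s in [1.163,1.0,.9,.8,.7,.6,.5,.4,.3,.2,.15,.1,.05,0]:
    r=.092+.02*s/1.163
    x=c(s,r);print(s,rel([x[0],x[1],.054]))
E
```

```text
1.163 [ 16.6 -33.5   1.6]
1.0 [ 23.3 -49.8   1.6]
0.9 [ 28.6 -59.2   1.6]
0.8 [ 34.8 -68.1   1.6]
0.7 [ 41.9 -76.2   1.6]
0.6 [ 49.8 -83.6   1.6]
0.5 [ 58.4 -90.1   1.6]
0.4 [ 67.7 -95.7   1.7]
0.3 [  77.5 -100.2    1.7]
0.2 [  87.7 -103.6    1.7]
0.15 [  92.9 -104.9    1.7]
0.1 [  98.1 -105.9    1.7]
0.05 [ 103.4 -106.5    1.7]
0 [ 108.7 -106.9    1.7]
```

```bash
python3 -m handwheel '{"translation":[[5,-10,0.5],[11,-22,1],[17,-34,1],[20,-42,1],[23,-50,1],[29,-59,1],[35,-68,1],[42,-76,1],[50,-84,1],[58,-90,1],[68,-96,1],[77,-100,1],[77,-100,1]],"turn":[0,0,0,0,0,0,0,0,0,0,0,0,0]}' 0
python3 - <<'E'
from h import *
for n in("scene","top"):
    im=get_image(n);cv2.imwrite(f"pics/{n}6.png",cv2.resize(im[90:290,100:340],None,fx=3,fy=3))
E
```

```text
clock: 5.7
ee_pos: [0.5221, 0.0052, 0.0537]
orientation: [3.14, 0.089, 0.003]
ft_force: [-0.2, -0.6, 1.5]
width: 0.0002
```

View pics/scene6.png

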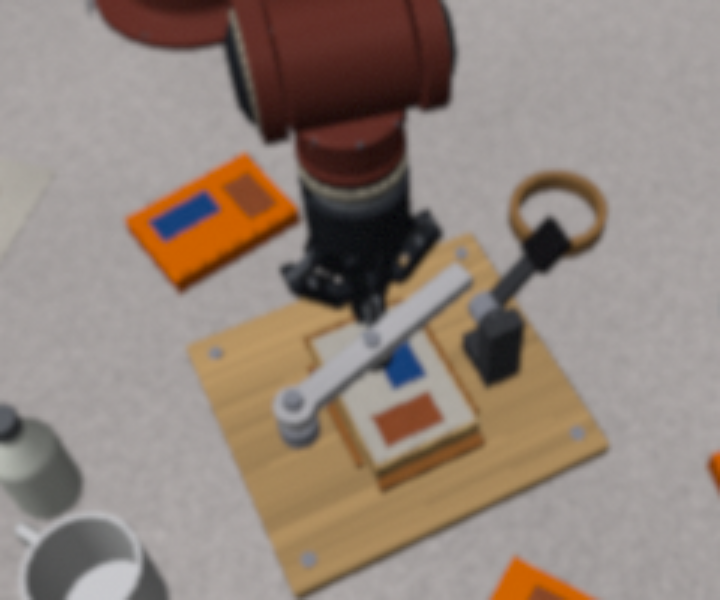

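View pics/top6.png

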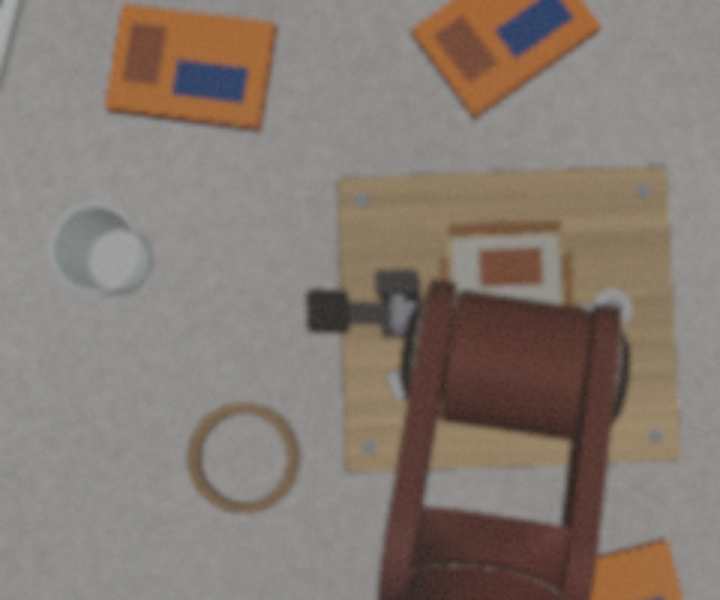

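The finger is pushing the strap round. Its end is now at (462,275) in the crop, with the panel undisturbed beneath. I'll go on towards the catch and then creep.

```bash
python3 -m handwheel '{"translation":[[5,-2,0],[10,-3,0],[16,-5,0],[21,-6,0],[25,-7,0],[28,-7,0],[28,-7,0]],"turn":[0,0,0,0,0,0,0]}' 0
python3 -m handwheel '{"translation":[[1,0,0],[2,0,0],[3,0,0],[3,0,0]],"turn":[0,0,0,0]}' 0
python3 - <<'E'
from h import *
o,p,R=st();m=model(*Q);x=p-m['p'];print('v,u',x@m['v'],x@m['u'],o['ft_force'])
for n in("scene",):
    im=get_image(n);cv2.imwrite(f"pics/{n}7.png",cv2.resize(im[130:280,150:310],None,fx=4,fy=4))
E
```

```text
clock: 6.5
ee_pos: [0.5486, 0.0133, 0.0534]
orientation: [3.14, 0.088, 0.001]
ft_force: [-0.0, 0.2, 0.4]
width: -0.0001
clock: 6.9
ee_pos: [0.5511, 0.0135, 0.0533]
orientation: [-3.14, -0.088, -0.0]
ft_force: [-1.0, 0.2, 0.3]
width: 0.0002
v,u -0.023578227285426353 0.09254475826353253 [-1.01549215  0.18813932  0.25831279]
```

View pics/scene7.png

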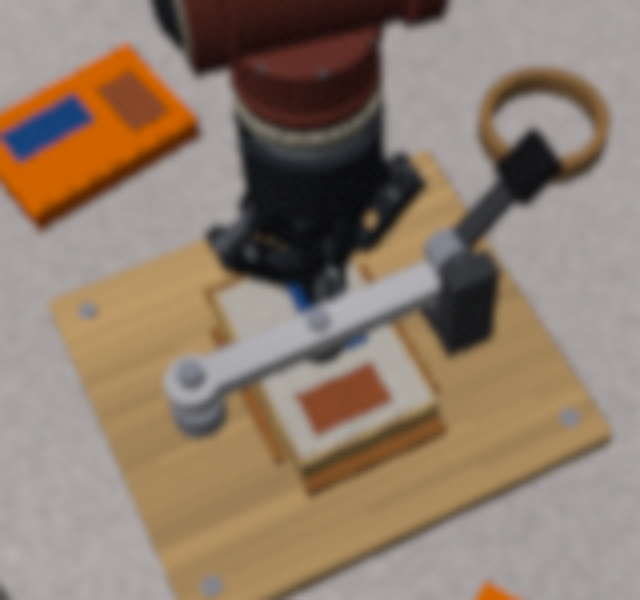

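The strap end is now entering the catch. The force is only about 1 N, which is just friction, so I'll keep creeping until it meets the stop.

```bash
python3 -m handwheel '{"translation":[[1,0,0],[2,0,0],[2,0,0]],"turn":[0,0,0]}' 0
python3 -m handwheel '{"translation":[[1,0,0],[2,0,0],[2,0,0]],"turn":[0,0,0]}' 0
```

```text
clock: 7.25
ee_pos: [0.5526, 0.0137, 0.0531]
orientation: [-3.14, -0.088, 0.002]
ft_force: [-3.5, 0.9, 0.2]
width: -0.0001
clock: 7.55
ee_pos: [0.5538, 0.0139, 0.0527]
orientation: [-3.14, -0.088, 0.005]
ft_force: [-5.8, 1.8, 1.9]
width: 0.0001
```

```bash
python3 -m handwheel '{"translation":[[1,0,0],[2,0,0],[2,0,0]],"turn":[0,0,0]}' 0
```

```text
clock: 7.85
ee_pos: [0.5547, 0.0141, 0.0523]
orientation: [-3.14, -0.088, 0.01]
ft_force: [-8.9, 1.8, 4.2]
width: -0.0001
```

```bash
python3 -m handwheel '{"translation":[[1,0,0],[2,0,0],[3,0,0],[3,0,0]],"turn":[0,0,0,0]}' 0
python3 - <<'E'
from h import *
from scipy.optimize import least_squares
o,p,R=st();m=model(*Q);x=p-m['p'];print('v,u',x@m['v'],x@m['u'],o['ft_force'])
im=get_image("scene");im=cv2.resize(im[130:280,150:310],None,fx=4,fy=4)
for s,col in((0,(0,255,0)),(.05,(0,0,255))):
    mm=model(*Q[:3],s,Q[4]);pp=((proj("scene",mm["S"])-[150,130])*4+1.5).astype(np.int32);cv2.polylines(im,[pp],True,col,1)
cv2.imwrite("pics/scene8.png",im)
im=get_image("top");im=cv2.resize(im[135:285,160:340],None,fx=4,fy=4);cv2.imwrite("pics/top8.png",im)
E
```

```text
clock: 8.25
ee_pos: [0.5561, 0.0144, 0.0517]
orientation: [-3.139, -0.088, 0.016]
ft_force: [-12.2, 1.5, 5.2]
width: 0.0001
v,u -0.01846798921443868 0.09316061713884735 [-12.21085011   1.51633054   5.20094601]
```

View pics/scene8.png

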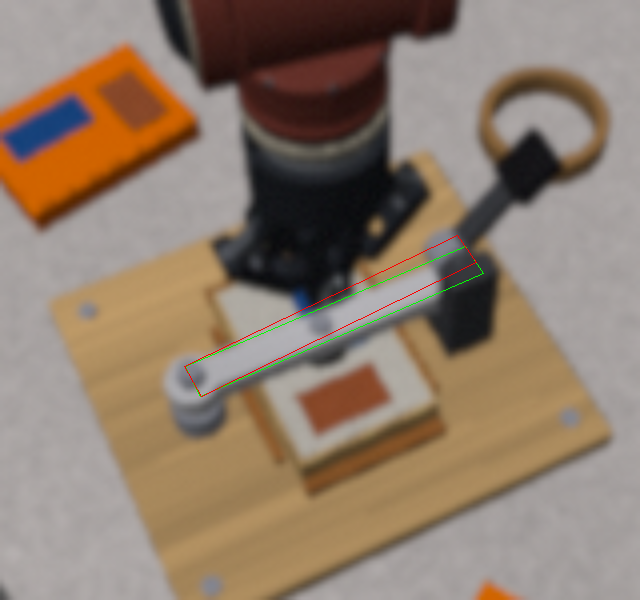

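The strap outline matches the s=0 (green) prediction. The reaction built up from 3.5 to 12 N while the finger advanced only about 1 mm per call, so the strap is against its hard stop. I'll back off, lift, and check that it stays.

```bash
python3 -m handwheel '{"translation":[[-6,0,0],[-13,0,0],[-22,0,-2],[-26,0,-12],[-26,0,-35],[-26,0,-65],[-26,0,-100],[-26,0,-135],[-26,0,-160],[-26,0,-170],[-26,0,-170]],"turn":[0,0,0,0,0,0,0,0,0,0,0]}' 0
python3 - <<'E'
from h import *
np.set_printoptions(precision=3,suppress=True)
im=get_image("scene");im=cv2.resize(im[130:280,150:310],None,fx=4,fy=4)
mm=model(*Q[:3],0,Q[4])
for k in"ST":
    pp=((proj("scene",mm[k])-[150,130])*4+1.5).astype(np.int32);cv2.polylines(im,[pp],True,(0,255,0),1)
cv2.imwrite("pics/scene9.png",im)
u,L=mm['u'],mm['L'];Z=np.array([0,0,1.]);print(st()[1],st()[0]['ft_force'])
for l in [.147,.25,.35,.45,.55,.65,.75,.85,.95]:
    th=.6+l;e=np.sin(th)*u+np.cos(th)*Z;n=-np.cos(th)*u+np.sin(th)*Z
    E=L+.075*e+.006*n
    if l==.147: print('pre',E+.025*n-.014*u,rel(E+.025*n-.014*u))
    print(l,E-.014*u,rel(E-.014*u))
E
```

```text
clock: 9.45
ee_pos: [0.5351, 0.0124, 0.2258]
orientation: [3.14, 0.088, 0.007]
ft_force: [0.1, 0.6, -0.5]
width: 0.0001
[0.534 0.013 0.224] [-0.798 -0.749 -0.457]
pre [0.57  0.101 0.158] [ 40.6 -86.7  65.5]
0.147 [0.569 0.12  0.141] [  40.6 -105.1   82.5]
0.25 [0.569 0.125 0.136] [  40.6 -110.9   87.6]
0.35 [0.568 0.131 0.131] [  40.6 -116.    93.1]
0.45 [0.568 0.135 0.125] [  40.6 -120.6   99.1]
0.55 [0.568 0.139 0.118] [  40.6 -124.5  105.5]
0.65 [0.568 0.142 0.111] [  40.5 -127.8  112.3]
0.75 [0.567 0.145 0.104] [  40.5 -130.4  119.3]
0.85 [0.567 0.147 0.097] [  40.5 -132.2  126.6]
0.95 [0.567 0.148 0.09 ] [  40.5 -133.4  134.1]
```

View pics/scene9.png

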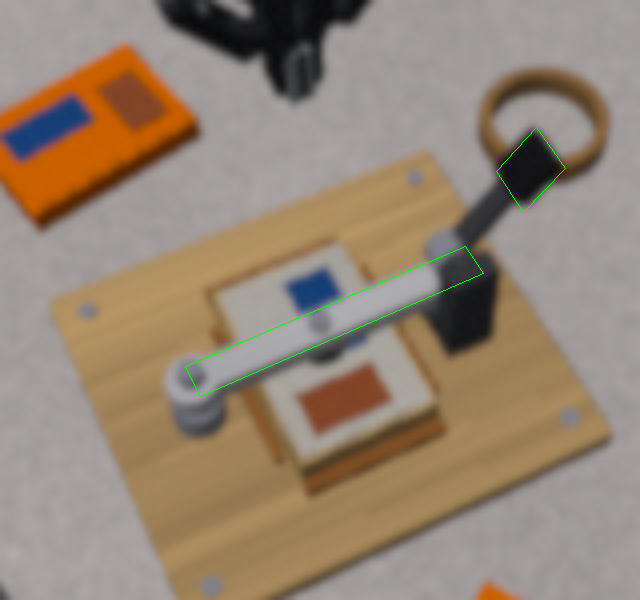

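With the gripper away, the strap lies on the model's s=0 outline and the lever is unmoved. I'll move above the inner face of the paddle.

```bash
python3 -m handwheel '{"translation":[[8,-17,0],[18,-37,0],[28,-60,0],[36,-77,5],[41,-87,20],[41,-87,40],[41,-87,57],[41,-87,65],[41,-87,65],[41,-87,65]],"turn":[0,0,0,0,0,0,0,0,0,0]}' 0
python3 - <<'E'
from h import *
np.set_printoptions(precision=3,suppress=True)
for n in("scene","top"):
    im=get_image(n);im=cv2.resize(im[110:260,150:310],None,fx=4,fy=4);cv2.imwrite(f"pics/{n}10.png",im)
print(rel([.5703,.1005,.158]))
E
```

```text
clock: 10.5
ee_pos: [0.5702, 0.1014, 0.1584]
orientation: [3.14, 0.087, 0.0]
ft_force: [-0.2, 0.0, 1.1]
width: -0.0003
[-0.6  1.   1.5]
```

View pics/scene10.png

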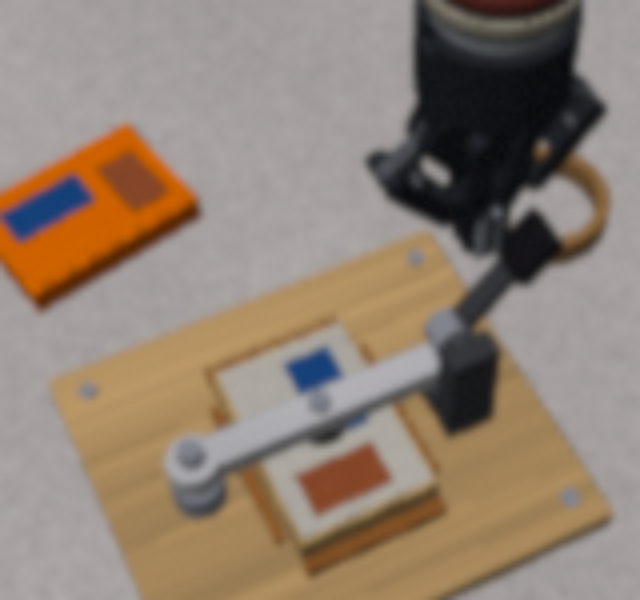

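View pics/top10.png

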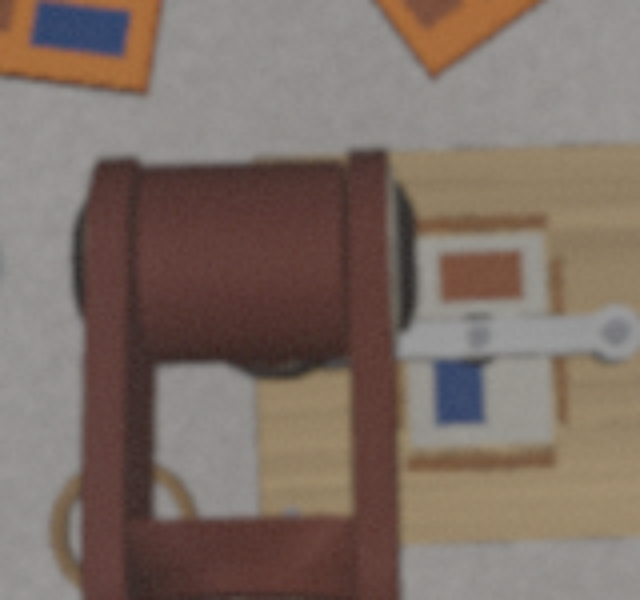

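The fingertip, at (480,240) in the scene crop, sits just inside the paddle. Next I'll push along the lever's arc, stopping at about 0.85.

```bash
python3 -m handwheel '{"translation":[[0,-9,8],[0,-18,17],[0,-21,20],[0,-24,22],[0,-29,28],[0,-34,34],[0,-38,40],[0,-41,47],[0,-44,54],[0,-45.5,61],[0,-45.5,61]],"turn":[0,0,0,0,0,0,0,0,0,0,0]}' 0
python3 - <<'E'
from h import *
for n in("scene",):
    im=get_image(n);im=cv2.resize(im[110:260,150:310],None,fx=4,fy=4);cv2.imwrite(f"pics/{n}11.png",im)
m=model(*Q);print(st()[1], rel(m['L']+.061*m['u']+[0,0,.006]))
E
```

```text
clock: 11.7
ee_pos: [0.5674, 0.1479, 0.0962]
orientation: [-3.14, -0.088, 0.0]
ft_force: [-0.1, 1.2, 0.4]
width: 0.0001
[0.56725792 0.14737993 0.09624338] [ 0.1 -0.7  8.2]
```

View pics/scene11.png

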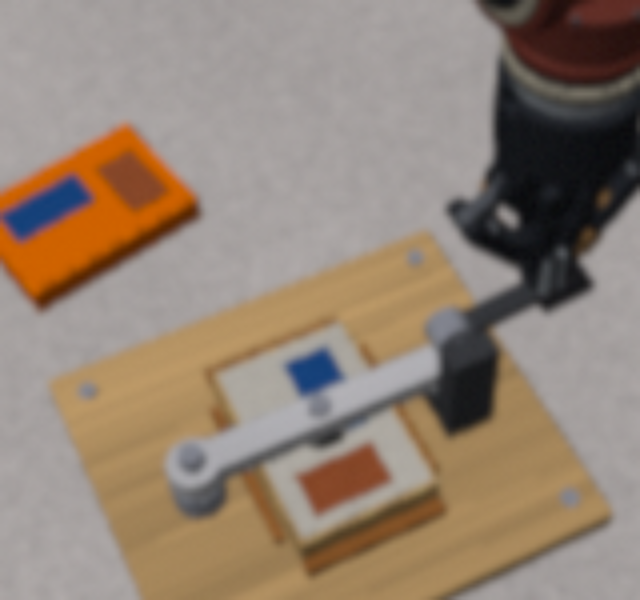

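The lever is nearly level. I'll press it the rest of the way to the stop.

```bash
python3 -m handwheel '{"translation":[[0,0,2],[0,-1,4],[0,-1,6],[0,-1,8],[0,-1,8]],"turn":[0,0,0,0,0]}' 0
python3 -m handwheel '{"translation":[[0,0,1],[0,0,2],[0,0,2]],"turn":[0,0,0]}' 0
```

```text
clock: 12.25
ee_pos: [0.5674, 0.1482, 0.0893]
orientation: [-3.14, -0.087, 0.0]
ft_force: [-1.7, 0.3, 4.3]
width: 0.0001
clock: 12.55
ee_pos: [0.5676, 0.1483, 0.0891]
orientation: [-3.14, -0.088, 0.001]
ft_force: [-6.9, -1.0, 13.0]
width: -0.0
```

```bash
python3 -m handwheel '{"translation":[[0,0,1],[0,0,2],[0,0,2]],"turn":[0,0,0]}' 0
```

```text
clock: 12.85
ee_pos: [0.5677, 0.1483, 0.089]
orientation: [3.14, 0.088, -0.002]
ft_force: [-11.6, -1.5, 22.0]
width: -0.0
```

The paddle won't go lower at z = 0.089, which is the level height, and the reaction is 22 N against the 4 N needed. That's the hard stop, so I'll lift and withdraw towards the robot's side.

```bash
python3 -m handwheel '{"translation":[[0,0,-3],[0,0,-8],[0,0,-20],[0,0,-45],[0,0,-75],[0,0,-105],[0,0,-130],[-20,0,-145],[-50,-5,-150],[-85,-10,-150],[-120,-15,-150],[-150,-20,-150],[-175,-25,-150],[-185,-25,-150],[-185,-25,-150]],"turn":[0,0,0,0,0,0,0,0,0,0,0,0,0,0,0]}' 0
python3 - <<'E'
from h import *
mm=model(*Q[:3],0,.95)
for n,x0,y0 in(("scene",150,110),("top",160,135)):
    im=get_image(n);a=cv2.resize(im[y0:y0+150,x0:x0+180],None,fx=4,fy=4);cv2.imwrite(f"pics/{n}12.png",a)
    for k in"STQ":
        pp=((proj(n,mm[k])-[x0,y0])*4+1.5).astype(np.int32);cv2.polylines(a,[pp],True,(0,255,0),1)
    cv2.imwrite(f"pics/{n}12o.png",a);cv2.imwrite(f"pics/{n}12f.png",im)
E
```

```text
clock: 14.35
ee_pos: [0.3811, 0.1628, 0.2356]
orientation: [-3.14, -0.089, -0.003]
ft_force: [1.2, -0.3, 1.0]
width: -0.0001
```

View pics/scene12o.png

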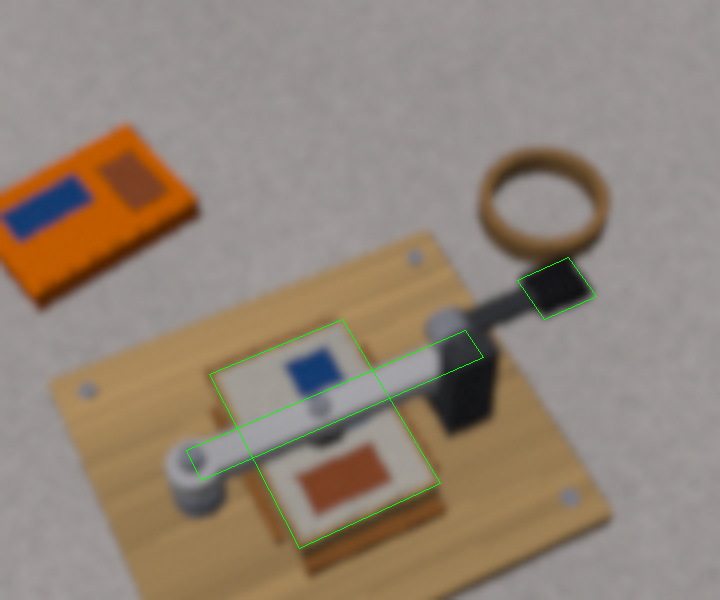

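View pics/top12o.png

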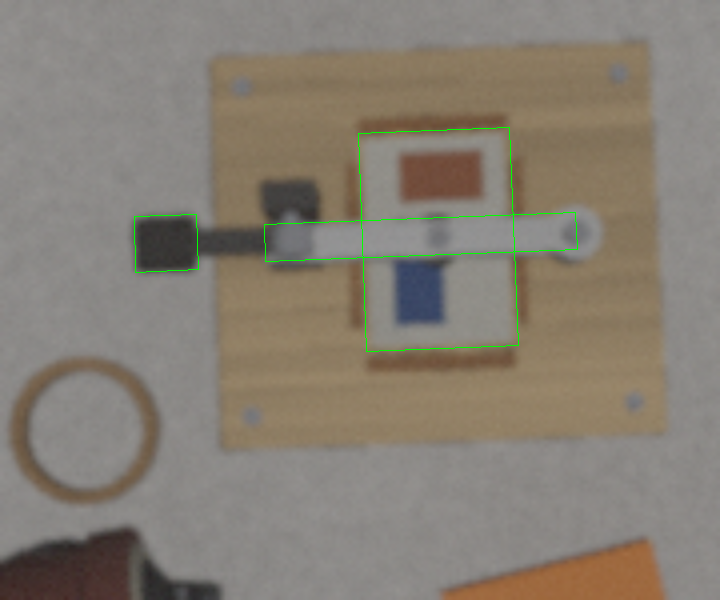

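View pics/scene12f.png

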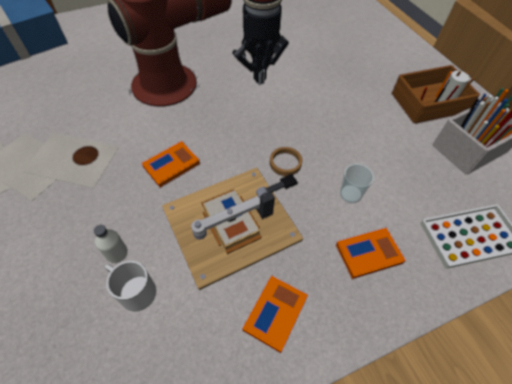

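Both views match the model with strap at 0 and lever at 0.95. The panel sits on its original outline, the bystanders haven't moved, and the gripper is clear at scene (260,60). Handing in.

```bash
python3 -c "
from station import workorder,monitor
print(workorder.sign_off());print(monitor.get_obs()['clock'])"
```

```text
the job is handed in; nothing more can be done
None
the job is handed in; nothing more can be done
```

I pushed the strap round over the panel until it met its hard stop in the catch, and only then pushed the cam lever down to its level stop. After that I lifted the gripper clear and handed the job in, about 14.5 s into the 51 s. Hand-in reported no verdict.

- **Strap:** the reaction rose to about 12 N while the finger hardly advanced. The final pictures match the fully home position to about 1 pixel (roughly 2–3 mm).
- **Lever:** the paddle would not go below level under 22 N, against about 4 N needed to move it. Its outline in both final pictures matches the fully down position.
- **Panel and surroundings:** the panel lies on its original outline in both views. I saw no movement in the bottle, mug, jar or tape, and the gripper finished clear of everything.

No check failed. Strap and lever angles cannot be read directly, so both rest on the forces and the camera match.

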